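Hang the brush pot on its stud

ROBOT

A 6-joint arm with a two-finger parallel gripper is mounted at the origin on the work surface. World frame = base frame: x ahead of the robot, y to its left, z up, the work surface at z = 0. Lengths are in m, angles in rad, forces in N, time in s.
With the tool pointing down it reaches from about 0.375 to 0.925 m from the base axis. Payload 5.7 kg.
Tool frame: the origin (TCP) lies on the centre line of the jaws, within the pads' length; the fingertips stand 11 mm ahead of it and the grasp point (between the pads) lies 8 mm behind it; z points along the fingers, y is the line along which they close (so a half turn about z gives the same grasp; the last joint's range is limited). The gripper opens to 88 mm and grips with 3 to 60 N. Pads are 20 mm wide; open, the fingers measure 115 mm over their backs; the gripper's body (75 mm by 178 mm) begins 61 mm behind the grasp point.
Start: joints at [-1.247, 0.359, 1.51, -0, 1.272, -0.115], TCP at [0.255, -0.543, 0.234] pointing down, gripper open.
Joint ranges: [-2.97, 2.97], [-1.01, 2.36], [0.21, 2.38], [-0.96, 4.11], [0.2, 2.71], [-2.98, 2.98]. Speed limits (rad/s): [2.39, 2.39, 3.14, 3.14, 3.14, 3.14].

INTERFACE

Orientations are given as [roll, pitch, yaw] about the fixed x, y, z axes, in that order (R = Rz(yaw) Ry(pitch) Rx(roll)).
In Python, from station import manip, snapshot, calibration gives the robot as it stands.
- The arm moves only by the shell command python3 -m jog 'ROWS' [FORCE]. ROWS is JSON, a list of rows, each a list of 7 numbers: the opening, from 0 (shut) to 1 (fully open), then the shift along the tool's x, y, z as a fraction of full scale, then the turn, a rotation vector about the tool's x, y, z as a fraction of full scale. In form: [[gripper, x, y, z, wx, wy, wz], ...]. A call has 1 to 5 rows; each row shifts and turns the commanded pose from where the row before left it, along the tool's axes as they then stand; what a row does not reach is not made up. Full scale, the value 1, is 20 mm for a shift and 5 degrees for a turn. A row lasts 1/12 s, in which the tool goes at most 41.7 mm and 7.16 degrees, less where a joint would pass 70% of its speed; a pose out of reach is approached as far as the arm can. A call with a number of a shift or a turn outside -1 to 1 is refused whole. A call with a gripper value outside its range is refused whole. The fingers move at their own pace and stop on an object; FORCE is the grip in N (left out, the last holds). Time passes only in rows, so rows that do not move let the fingers close. It gives the time, the measured TCP pose, the force, the opening and the grip force at its end, in the units of the state.
- manip.observe(): the state, without advancing time (a new reading comes with each control period).
- snapshot(name): name is "scene" or "top"; returns the picture (480x640x3 uint8, blue, green, red); there is no depth.
- calibration(name): a dict with "camera_matrix" (3x3 intrinsics, pixels), "k1" (the pictures are not rectified: a ray, as slopes to the right and down, at radius r is drawn at 1 + k1 r^2 times it, then the intrinsics apply), "R" (3x3) and "t" (3): a world point X has camera coordinates R X + t. Camera axes: x right, y down, z forward; pixel columns grow to the right and rows downward; lengths in m; the calibration is good to about 2 mm. A picture is of the moment at which its call begins. calibration takes no time and is no camera call.
- manip.close_job(): hands the job in; it is judged then, once.
The state is a dict: "time_s": time; "joint_positions": joint angles; "joint_velocities": joint speeds; "joint_torque": joint torques, N m; "eef_pos": TCP position; "eef_rot": TCP orientation; "wrist_force": force on the tool from outside, world axes, zero at the start; "ft_torque": the same for the moment, N m; "grip_width": finger opening in m; "gripper_force": force on a finger pad.
Only numpy, scipy, OpenCV 4.12 (cv2) and the standard library are available. Lean on these libraries where they do the work, as an engineer would, in place of code of your own. Each camera call takes 0.05 s, during which the arm holds its last target. There are 200 camera calls.

TASK

Put the steel brush pot away on the tool stand: hang it by the keyhole in its back plate over the head of the stud in the stand's upper rail, then slide it down until the stud is at the very end of the narrow slot and the pot hangs upright and flat against the stand. Look or feel for the stud, because it may be clamped a little to either side of the rail's middle. Let go of the pot, and do not knock over or push away the other pot, the jar, the bottle or the tubs on the table.

Things in the scene. Friction and masses are not known exactly. Their poses are not given: they have to be found in the camera images.
- brush_pot: Wall-hung steel brush pot standing on the table, 0.3-0.55 kg: flat back plate 60 mm wide (y), 200 tall (z), 4 thick; open square pot 60 wide, 68 deep, 80 tall, walls 3 mm, fixed to the plate's front at its foot. Origin: middle of the bottom edge of the plate's back face. z up, +x out of the back: plate from x -4 to 0 mm, pot from -72 to -4. Also grippable across the pot's 60 mm width.
- keyhole (a point): Centre of the keyhole's round hole (26 mm across, right through the plate), on the plate's back face, 108 mm above the bottom edge. A slot 13 mm wide runs from it straight up; its closed upper end is 137 mm above the bottom edge. Axes as the brush pot's.
- slot_end (a point): Point on the plate's back face 132 mm above its bottom edge: the stud's axis lies here when the pot is fully home. Axes as the brush pot's.
- plate_top (a point): Middle of the back plate's top edge, on its back face, 200 mm above the bottom edge. From here the plate is plain for 63 mm down to the slot and can be pinched from above across its 4 mm. Axes as the brush pot's.
- tool_stand: Tool stand, fixed: two uprights 390 mm apart (y), 270 tall, on feet, joined by an aluminium rail (180 to 220 mm up) and a wooden board below (70 to 130 mm up). Both fronts lie in one upright plane, its x = 0, clear within 130 mm of the middle but for the stud; further out fixed tools hang. Origin: on the table under the plane's middle. +x into the stand, z up. The hung pot's axes are parallel.
- rail_mid (a point): Middle of the rail's 12 mm groove, on the front plane, 200 mm above the table; axes as the stand's. The stud, a dark steel screw, sticks out to -x at this height, fixed up to 25 mm to either side (y) of here: look or feel for it. Neck 10 mm across; round head 20 mm across, 6 thick; 7 mm gap behind the head, whose front is 13 mm out. The rail's top edge is 20 mm above this point.
- plain_pot: A bystander: square steel pot with no back plate, 68 x 60 mm, 95 tall, a stick in it, loose. Origin under its centre.
- brush_jar: A bystander: glass jar 72 mm across, 95 tall, with brushes leaning in it up to 180 mm high and 45 mm from its axis, loose. Origin under its centre.
- drink_bottle: A bystander: blue drinking bottle 68 mm across, 210 tall, loose. Origin under its centre.
- paint_tub_a: A bystander: paint tub 72 mm across, 75 tall, loose. Origin under its centre.
- paint_tub_b: A bystander: paint tub like the other, loose. Origin under its centre.
There are look-alikes about, which are no part of the job. What is shaped like the brush_pot but orange is not meant.

How it is judged:
By the outcome, as a careful person would: the job done as asked, in the order asked, and still so for the second after the job is handed in, with the robot touching nothing.
It also fails if it takes over 72 s, if anything falls off the work surface, if the arm or the gripper's body presses on something with over 40 N, if the wrist force passes 120 N, or if a joint passes its speed limit or range.

## Working session

There is one attempt and no reset: what is moved stays moved. The work goes in short steps, Python scripts to look and compute and a shell command to move; the robot and the scene stay as the last step left them, time stands still between calls to the robot, and variables do not carry over. Pictures are saved under pics/ and viewed, at most 10 in all, crops included, and the job is handed in when it is done.

```bash
ls; mkdir -p pics
python3 - <<'E'
from station import manip,snapshot,calibration
import cv2,numpy as np
for n in("scene","top"):
    cv2.imwrite(f"pics/{n}0.png",snapshot(n)); c=calibration(n); print(n,c)
    R=np.array(c["R"]);print("cam at",-R.T@np.array(c["t"]))
print(manip.observe())
E
```

```text
pics
scene {'camera_matrix': array([[507.4572751 ,   0.        , 317.85147789],
       [  0.        , 507.4572751 , 239.4391781 ],
       [  0.        ,   0.        ,   1.        ]]), 'k1': -0.017032414469246453, 'R': array([[-0.78010176,  0.62543091,  0.01665589],
       [ 0.44877151,  0.57790668, -0.68163627],
       [-0.43594194, -0.52427097, -0.73150159]]), 't': array([ 0.47932201, -0.16285312,  1.59585611])}
cam at [1.14270439 0.63099214 1.04838116]
top {'camera_matrix': array([[534.75188318,   0.        , 326.55683022],
       [  0.        , 534.75188318, 231.55118182],
       [  0.        ,   0.        ,   1.        ]]), 'k1': -0.05298515089062385, 'R': array([[-0.01052071, -0.99975336, -0.01955822],
       [-0.99183602,  0.01291923, -0.12686375],
       [ 0.12708514,  0.01806385, -0.99172731]]), 't': array([0.02459468, 0.62636592, 1.36298568])}
cam at [ 0.4482958  -0.00812433  1.43165428]
{'time_s': 0.1, 'joint_positions': array([-1.24712530e+00,  3.59447788e-01,  1.51128273e+00, -2.06551152e-05,
        1.27253332e+00, -1.15101693e-01]), 'joint_velocities': array([-0.00028379, -0.00240809, -0.00186004,  0.00012333, -0.00041675,
        0.00037761]), 'joint_torque': array([ 8.43839985e-05, -5.16357708e+01, -2.71405917e+01,  6.77689444e-02,
        2.75816303e-02, -1.47811704e-05]), 'eef_pos': array([ 0.25469201, -0.54260252,  0.23290062]), 'eef_rot': array([-3.13993026e+00, -1.72329147e-04,  4.38778662e-01]), 'wrist_force': array([-0.19091049,  0.03000949, -0.44571022]), 'ft_torque': array([-0.01759392,  0.07696059, -0.04002135]), 'gripper_force': 0.0, 'grip_width': 0.08776138104062212}
```

View pics/scene0.png

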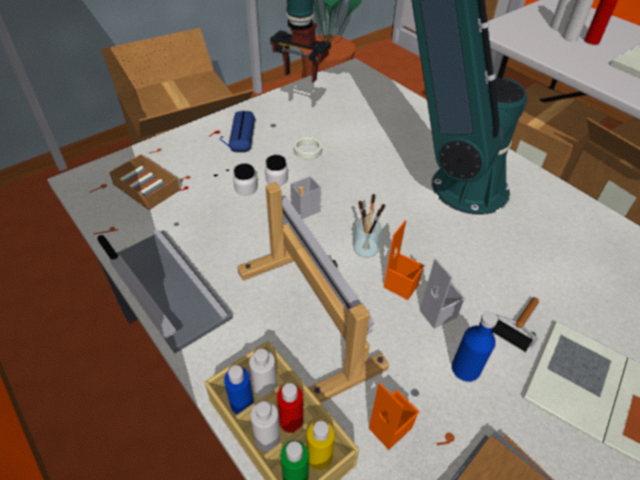

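View pics/top0.png

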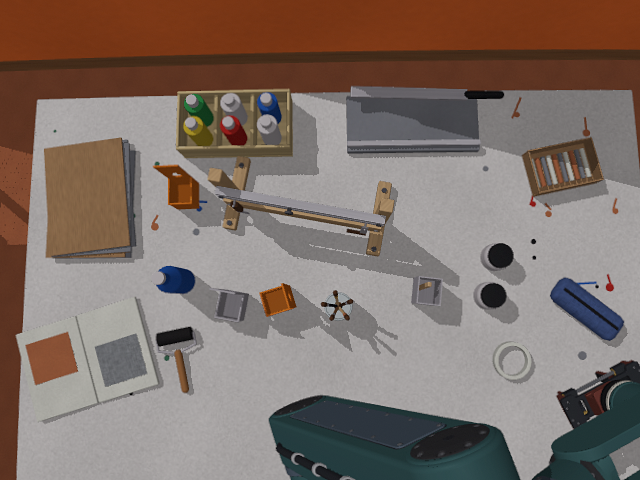

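The scene view shows the grey keyhole pot at about (440,295), with orange look-alikes at (403,265) and (393,415). The stand is at (320,270). In the top view the pot is at (232,303), the rail runs from (215,190) to (385,222), and something dark near (290,211) could be the stud. I'll enlarge these areas.

```bash
cat > h.py <<'E'
import numpy as np,cv2
from station import manip,snapshot,calibration
C={n:calibration(n) for n in("scene","top")}
def ray(n,p):
    c=C[n];K=c["camera_matrix"];R=np.array(c["R"]);t=np.array(c["t"])
    d=(np.array(p,float)-K[:2,2])/[K[0,0],K[1,1]]; u=d.copy()
    for _ in range(10): u=d/(1+c["k1"]*(u@u))
    v=R.T@np.r_[u,1]; return -R.T@t, v/np.linalg.norm(v)
def onz(n,p,z):
    o,v=ray(n,p); return o+v*(z-o[2])/v[2]
def tri(ps,pt):
    a,u=ray("scene",ps);b,v=ray("top",pt)
    s=np.linalg.lstsq(np.c_[u,-v],b-a,rcond=None)[0]
    p,q=a+s[0]*u,b+s[1]*v
    return (p+q)/2,np.linalg.norm(p-q)
def proj(n,X):
    c=C[n];x=np.array(c["R"])@X+np.array(c["t"]);u=x[:2]/x[2];u=u*(1+c["k1"]*(u@u))
    return u*np.diag(c["camera_matrix"])[:2]+c["camera_matrix"][:2,2]
E
python3 - <<'E'
import cv2,numpy as np
t=cv2.imread("pics/top0.png");s=cv2.imread("pics/scene0.png")
a=cv2.resize(t[170:270,200:400],None,fx=4,fy=4,interpolation=2)   # 800x400
b=cv2.resize(t[280:330,205:255],(200,200),interpolation=2)
cv2.imwrite("pics/c1.png",cv2.vconcat([a,cv2.hconcat([b,np.zeros((200,600,3),np.uint8)])]))
cv2.imwrite("pics/c2.png",cv2.resize(s[250:340,380:500],None,fx=6,fy=6,interpolation=2))
E
```

```text
(no output)
```

View pics/c1.png

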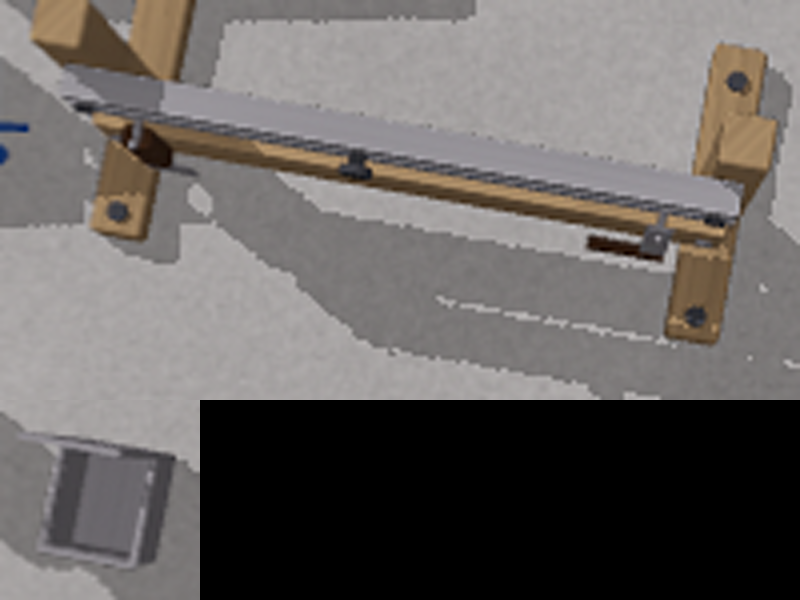

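View pics/c2.png

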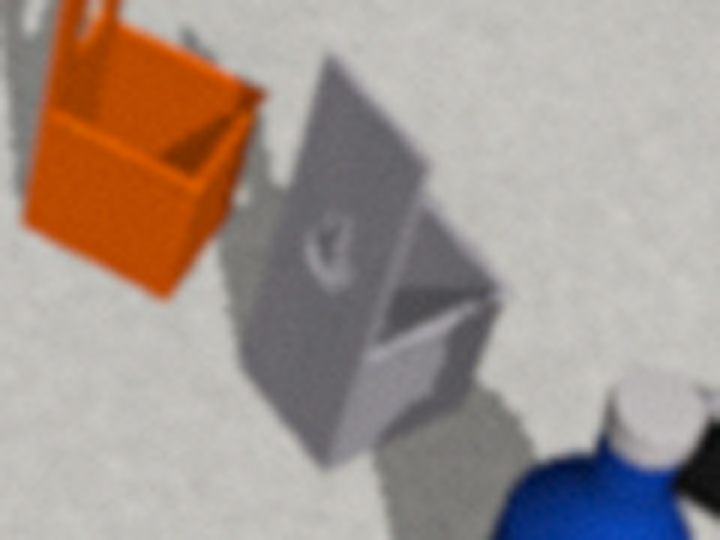

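The top crop shows the stud head centred at about (288.8,213) px, with its neck going into the rail's dark groove. The rail runs from (217,194) to (385,224). In the scene crop the pot's back plate faces the camera and the stand. Its corners are at (435,258.7), (451.7,277.2), (420,310) and (434,328), and the keyhole is near (435,292). Next I'll triangulate these points.

Run:
```python
from h import *
np.set_printoptions(precision=4,suppress=True)
S=lambda x,y:(380+(x-2.5)/6,250+(y-2.5)/6)
T=lambda x,y:(200+(x-1.5)/4,170+(y-1.5)/4)
B=lambda x,y:(205+(x-1.5)/4,280+(y-401.5)/4)
L=tri(S(330,52),B(20,432));R_=tri(S(430,163),B(118,452))
print("plate top A",tri(S(330,52),B(118,452)),"B",tri(S(430,163),B(20,432)))
for p in(S(330,52),S(430,163)):print("z.2",onz("scene",p,.2))
for p in(S(240,360),S(325,468)):print("bottom z0",onz("scene",p,0))
print("plate top from top cam z.2",onz("top",B(20,432),.2),onz("top",B(118,452),.2))
# rail: front top edge at 0.22 from top camera; stud head
for q in((75,97),(715,213)):print("groove/front",onz("top",T(*q),.22))
print("head front",onz("top",T(355,175),.2),"head top", onz("top",T(355,170),.21),"neck",onz("top",T(357,157),.205))
# upright tops / scene: rail mask on scene
im=cv2.imread("pics/scene0.png");hs=cv2.cvtColor(im,cv2.COLOR_BGR2HSV)
cv2.imwrite("pics/c3.png",cv2.resize(im[175:415,230:400],None,fx=2.4,fy=2.4,interpolation=2)[:600])
t=cv2.imread("pics/top0.png")
cv2.imwrite("pics/c4.png",cv2.resize(t[195:225,270:310],None,fx=16,fy=16,interpolation=2))
```

```text
plate top A (array([0.4678, 0.2277, 0.2007]), np.float64(0.0019099841680946768)) B (array([0.4793, 0.2853, 0.2007]), np.float64(0.00042092260923242406))
z.2 [0.4679 0.2267 0.2   ]
z.2 [0.4788 0.2849 0.2   ]
bottom z0 [0.4666 0.2246 0.    ]
bottom z0 [0.4783 0.2832 0.    ]
plate top from top cam z.2 [0.4791 0.2857 0.2   ] [0.4672 0.2286 0.2   ]
groove/front [0.695  0.2641 0.22  ]
groove/front [ 0.622  -0.1047  0.22  ]
head front [0.6501 0.1031 0.2   ] head top [0.6514 0.1022 0.21  ] neck [0.6599 0.1015 0.205 ]
```

View pics/c3.png

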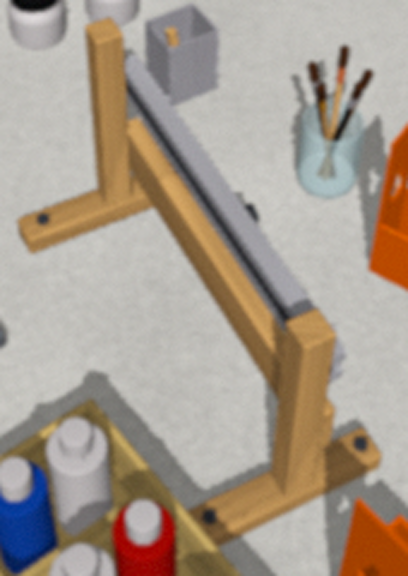

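View pics/c4.png

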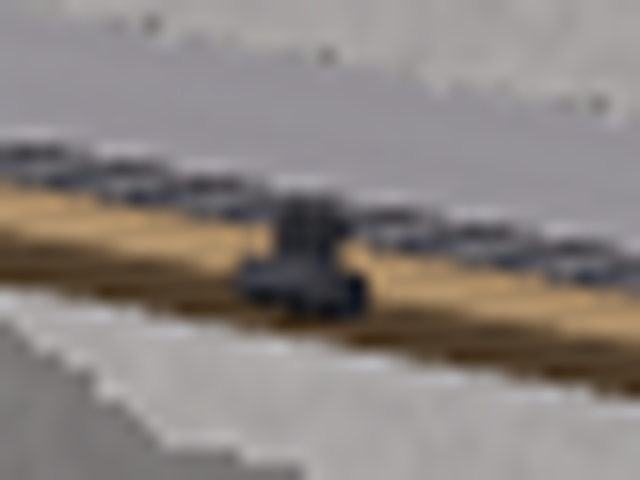

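The two crops place the stud head at about (288.5,212.6) px in the top view and (334,261.7) in the scene view, where it peeks past the rail. The plate measures 59 mm wide and 0.2007 m high, so the pot is identified. Next I'll fit the rail line and the stud in the rail's frame.

Run:
```python
from h import *
np.set_printoptions(precision=4,suppress=True)
t=cv2.imread("pics/top0.png");g=cv2.cvtColor(t,cv2.COLOR_BGR2GRAY).astype(float)
pts=[]
for x in list(range(255,282))+list(range(296,365)):
    y0=200+(x-255)*.181
    r=np.arange(int(y0)-5,int(y0)+8); d=np.diff(g[r,x]); k=np.argmin(d)
    if 0<k<len(d)-1:
        den=d[k-1]-2*d[k]+d[k+1]; o=(d[k-1]-d[k+1])/2/den if den else 0
        pts.append((x,r[k]+.5+o))
pts=np.array(pts); W=np.array([onz("top",p,.22) for p in pts])
for _ in range(3):
    a,b=np.polyfit(W[:,1],W[:,0],1);e=W[:,0]-a*W[:,1]-b;W=W[abs(e)<.002]
th=np.arctan(-a) # normal dir (cos,-sin..)
n=np.array([1,-a]);n/=np.linalg.norm(n);l=np.array([-n[1],n[0]])
print("rail front top edge x=%.4f*y+%.4f"%(a,b),len(W),e.std(),"p deg",np.degrees(np.arctan2(n[1],n[0])))
P=(270+304/16-.47,195+283/16-.47)
H=onz("top",P,.2);print("stud head mid",H,"dist to plane",(H[:2]-[b,0])@n, "in front; axis on plane",H[:2]-n*((H[:2]-[b,0])@n))
print("neck",onz("top",(270+311/16-.47,195+225/16-.47),.203))
print("tri stud",tri((230+249/2.4,175+206/2.4),(270+304/16-.47,195+275/16-.47)))
# rail ends
for y in(.264,-.105):print(a*y+b,y)
pc=np.array([.4735,.2563]); print("pot yaw tool y ... plate back centre")
```

```text
rail front top edge x=0.1955*y+0.6431 64 0.00047562763158990034 p deg -11.061011965627115
stud head mid [0.6528 0.1027 0.2   ] dist to plane -0.010147048191938323 in front; axis on plane [0.6628 0.1008]
neck [0.6609 0.1014 0.203 ]
tri stud (array([0.6536, 0.101 , 0.2083]), np.float64(0.0028299221117078356))
0.694705807438799 0.264
0.622571609093945 -0.105
pot yaw tool y ... plate back centre
```

The stud axis measures 10.1 mm out from the rail plane to the middle of the head (10 expected) and meets the plane at (0.6628, 0.1008). The stand's yaw is -11.06°. I'll raise the tool and turn it so its y axis lies along the pot's normal.

```bash
python3 -m jog '[[0.6,0,0,-0.3,0,0,-1],[0.6,0,0,-0.3,0,0,-1],[0.6,0,0,-0.3,0,0,-1],[0.6,0,0,-0.3,0,0,-1],[0.6,0,0,-0.3,0,0,-1]]'; python3 -m jog '[[0.6,0,0,-0.3,0,0,-1],[0.6,0,0,-0.3,0,0,-1],[0.6,0,0,-0.3,0,0,-1],[0.6,0,0,-0.3,0,0,-1],[0.6,0,0,-0.3,0,0,-1]]'; python3 -m jog '[[0.6,0,0,-0.3,0,0,-0.76],[0.6,0.5,0.5,0,0,0,0],[0.6,1,0.8,0,0,0,0],[0.6,1,0.8,0,0,0,0],[0.6,1,0.8,0,0,0,0]]'
```

```text
time_s: 0.52
eef_pos: [0.2548, -0.5428, 0.2634]
eef_rot: [-3.141, -0.001, 0.88]
wrist_force: [-0.6, -0.7, -0.2]
grip_width: 0.0581
gripper_force: 0.0
time_s: 0.93
eef_pos: [0.2548, -0.5428, 0.2934]
eef_rot: [-3.141, -0.001, 1.316]
wrist_force: [-0.7, 0.7, -0.3]
grip_width: 0.0528
gripper_force: 0.0
time_s: 1.35
eef_pos: [0.3263, -0.484, 0.2989]
eef_rot: [-3.141, -0.001, 1.374]
wrist_force: [0.1, -0.2, 0.7]
grip_width: 0.0527
gripper_force: 0.0
```

```bash
for i in 1; do python3 -m jog '[[0.6,1,0.3,0,0,0,0],[0.6,1,0.3,0,0,0,0],[0.6,1,0.2,0,0,0,0],[0.6,1,0,0,0,0,0],[0.6,1,0,0,0,0,0]]'|head -2
python3 -m jog '[[0.6,1,0,0,0,0,0],[0.6,1,0,0,0,0,0],[0.6,1,0,0,0,0,0],[0.6,1,0,0,0,0,0],[0.6,1,0,0,0,0,0]]' |head -2
python3 -m jog '[[0.6,1,0,0,0,0,0],[0.6,1,0,0,0,0,0],[0.6,1,0,0,0,0,0],[0.6,1,0,0,0,0,0],[0.6,1,0,0,0,0,0]]'|head -2
python3 -m jog '[[0.6,1,0,0,0,0,0],[0.6,1,0,0,0,0,0],[0.6,1,0,0,0,0,0],[0.6,1,0,0,0,0,0],[0.6,1,0,0,0,0,0]]'|head -2
python3 -m jog '[[0.6,1,0,0,0,0,0],[0.6,1,0,0,0,0,0],[0.6,1,0,0,0,0,0],[0.6,1,0,0,0,0,0],[0.6,1,0,0,0,0,0]]'|head -2
python3 -m jog '[[0.6,1,0,0,0,0,0],[0.6,1,0,0,0,0,0],[0.6,1,0,0,0,0,0],[0.6,1,0,0,0,0,0],[0.6,1,0,0,0,0,0]]'|head -2
python3 -m jog '[[0.6,1,0,0,0,0,0],[0.6,1,0,0,0,0,0],[0.6,0.5,0,0,0,0,0],[0.6,0,0,0,0,0,0],[0.6,0,0,0,0,0,0]]'; done
```

```text
time_s: 1.77
eef_pos: [0.3609, -0.3884, 0.2989]
time_s: 2.18
eef_pos: [0.3795, -0.2902, 0.299]
time_s: 2.6
eef_pos: [0.3984, -0.1921, 0.2991]
time_s: 3.02
eef_pos: [0.4174, -0.0941, 0.2991]
time_s: 3.43
eef_pos: [0.4363, 0.004, 0.2991]
time_s: 3.85
eef_pos: [0.4553, 0.1021, 0.2991]
time_s: 4.27
eef_pos: [0.465, 0.1495, 0.2992]
eef_rot: [-3.141, 0.001, 1.378]
wrist_force: [-0.4, -0.4, 0.5]
grip_width: 0.0525
gripper_force: 0.0
```

```bash
python3 -m jog '[[0.6,1,-0.2,0,0,0,0],[0.6,1,-0.2,0,0,0,0],[0.6,1,-0.2,0,0,0,0],[0.6,1,-0.1,0,0,0,0],[0.6,1,-0.015,0,0,0,0]]' |head -2;  python3 -m jog '[[0.6,0.325,0,0,0,0,0],[0.6,0,0,0.6,0,0,0],[0.6,0,0,0.6,0,0,0],[0.6,0,0,0.6,0,0,0],[0.6,0,0,0,0,0,0]]'
python3 - <<'E'
from h import *
p=cv2.resize(snapshot("scene")[200:350,350:520],None,fx=4,fy=4,interpolation=2)
q=cv2.resize(snapshot("top")[250:350,180:300],(680,567),interpolation=2)
cv2.imwrite("pics/d1.png",cv2.resize(cv2.hconcat([p[:567],q]),(800,334),interpolation=cv2.INTER_AREA))
E
```

```text
time_s: 4.68
eef_pos: [0.4703, 0.2497, 0.2996]
time_s: 5.1
eef_pos: [0.4705, 0.2546, 0.2614]
eef_rot: [-3.138, 0.003, 1.377]
wrist_force: [-0.5, -1.1, -0.2]
grip_width: 0.053
gripper_force: 0.0
```

View pics/d1.png

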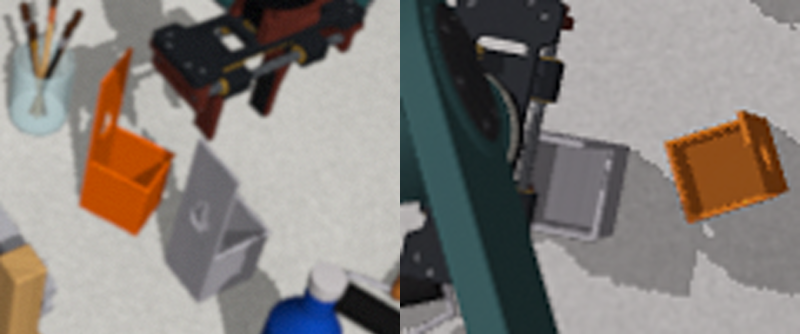

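The picture shows the open fingers above the plate at (205,145), straddling it, with no bystander in the way. I'll descend.

```bash
python3 -m jog '[[0.6,0.1,0.03,1,0,0,0],[0.6,0,0,1,0,0,0],[0.6,0,0,0.8,0,0,0],[0.6,0,0,0.8,0,0,0],[0.6,0,0,0.4,0,0,0]]' |head -2;  python3 -m jog '[[0.6,0,0,0,0,0,0],[0.6,0,0,0,0,0,0],[0.0,0,0,0,0,0,0],[0,0,0,0,0,0,0],[0,0,0,0,0,0,0]]' 40;  python3 -m jog '[[0,0,0,0,0,0,0],[0,0,0,0,0,0,0],[0.0,0,0,0,0,0,0],[0,0,0,0,0,0,0],[0,0,0,0,0,0,0]]' 40
```

```text
time_s: 5.62
eef_pos: [0.4727, 0.2577, 0.1829]
time_s: 6.03
eef_pos: [0.4737, 0.2587, 0.1847]
eef_rot: [3.14, -0.001, 1.378]
wrist_force: [0.2, -0.0, 0.3]
grip_width: 0.0361
gripper_force: 0.0
time_s: 6.45
eef_pos: [0.4734, 0.2584, 0.1838]
eef_rot: [3.141, -0.0, 1.378]
wrist_force: [0.3, -0.3, -4.2]
grip_width: 0.0033
gripper_force: 40.0
```

Gripped at 40 N. I'll lift the pot clear, at 0.12 m.

```bash
python3 -m jog '[[0,0,0,-0.3,0,0,0],[0,0,0,-0.7,0,0,0],[0,0,0,-1,0,0,0],[0,0,0,-1,0,0,0],[0,0,0,-1,0,0,0]]'|head -2; python3 -m jog '[[0,0,0,-1,0,0,0],[0,0,0,-1,0,0,0],[0,0,0,0,0,0,0],[0,0,0,0,0,0,0],[0,0,0,0,0,0,0]]'
python3 - <<'E'
from h import *
cv2.imwrite("pics/s2.png",snapshot("scene"))
s=cv2.imread("pics/s2.png");print(proj("scene",np.array([.4735,.2563,.32])))
u=proj("scene",np.array([.4735,.2563,.25])).astype(int)
x,y=u-[50,55];print(x,y);cv2.imwrite("pics/c5.png",cv2.resize(s[y:y+110,x:x+110],None,fx=5,fy=5,interpolation=2))
print(manip.observe()["eef_pos"])
E
```

```text
time_s: 6.87
eef_pos: [0.472, 0.258, 0.2639]
time_s: 7.28
eef_pos: [0.472, 0.258, 0.3022]
eef_rot: [-3.139, 0.001, 1.378]
wrist_force: [-0.7, -0.6, -5.8]
grip_width: 0.0038
gripper_force: 40.0
[454.64700109 229.32939648]
397 197
[0.47178392 0.25791721 0.30183008]
```

View pics/c5.png

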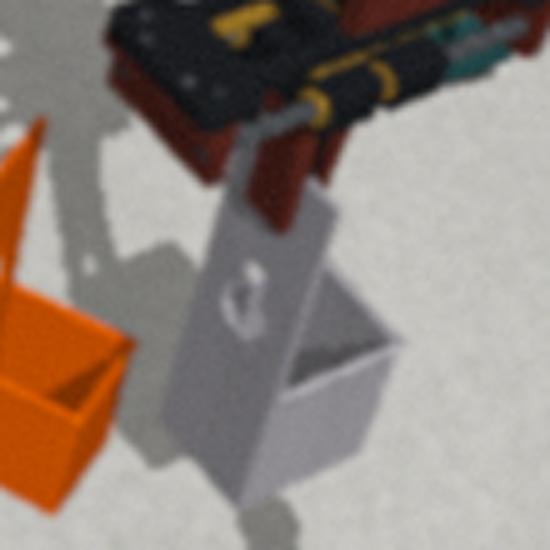

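The pot is held upright. Its back-face bottom corners are at about (429.6,280.6) and (444.6,298.2), and its top-right corner is at (464.2,238.6). I'll check how it sits in the gripper.

Run:
```python
from h import *
np.set_printoptions(precision=4,suppress=True)
n=np.array([.9814,-.1919]);l=np.array([.1919,.9814]);t=np.array([.4718,.2579])
for c,z in(((165,420),.118),((240,508),.118),((338,210),.318)):
    w=onz("scene",(397+(c[0]-2)/5,197+(c[1]-2)/5),z);print(w,"rel TCP n,l",(w[:2]-t)@n,(w[:2]-t)@l)
```

```text
[0.4638 0.2277 0.118 ] rel TCP n,l -0.002020688207333353 -0.031182789866589154
[0.4746 0.2839 0.118 ] rel TCP n,l -0.002189571601944106 0.026039170831733127
[0.4763 0.2841 0.318 ] rel TCP n,l -0.0005879637580809734 0.026584659976348252
```

The pot centre sits about 2.5 mm to the -y side of the TCP, so I'll correct for that. I'll go up over everything, then across to a stand-off about 25 mm in front of the rail.

```bash
python3 -m jog '[[0,0,0.2,-0.9,0,0,0],[0,0,0.4,-0.9,0,0,0],[0,0,0.6,-0.9,0,0,0],[0,0,0.7,-0.9,0,0,0],[0,0,0.8,-0.9,0,0,0]]'|head -2; python3 -m jog '[[0,-0.5,0.8,0,0,0,0],[0,-0.7,0.8,0,0,0,0],[0,-0.8,0.8,0,0,0,0],[0,-0.8,0.8,0,0,0,0],[0,-0.8,0.8,0,0,0,0]]'|head -2;python3 -m jog '[[0,-0.8,0.6,0,0,0,0],[0,-0.8,0.5,0,0,0,0],[0,-0.5,0.5,0,0,0,0],[0,0,0,0,0,0,0],[0,0,0,0,0,0,0]]'
```

```text
time_s: 7.75
eef_pos: [0.5253, 0.2478, 0.3925]
time_s: 8.17
eef_pos: [0.5905, 0.1611, 0.3913]
time_s: 8.58
eef_pos: [0.6139, 0.1144, 0.3922]
eef_rot: [-3.139, -0.0, 1.377]
wrist_force: [-1.0, -0.1, -5.8]
grip_width: 0.0038
gripper_force: 40.0
```

```bash
python3 -m jog '[[0,-0.07,0.4,0.5,0,0,0],[0,0,0.28,1,0,0,0],[0,0,0,1,0,0,0],[0,0,0,1,0,0,0],[0,0,0,1,0,0,0]]'|head -2; python3 -m jog '[[0,0,0,0.8,0,0,0],[0,0,0,0.52,0,0,0],[0,0,0,0,0,0,0],[0,0,0,0,0,0,0],[0,0,0,0,0,0,0]]'
python3 - <<'E'
from h import *
s=snapshot("scene");t=snapshot("top");cv2.imwrite("pics/s3.png",s);cv2.imwrite("pics/t3.png",t)
p=cv2.resize(s[200:310,290:400],(550,550),interpolation=2);q=cv2.resize(t[185:265,265:315],(250,400),interpolation=2)
q=cv2.copyMakeBorder(q,0,150,0,0,cv2.BORDER_CONSTANT);cv2.imwrite("pics/c6.png",cv2.hconcat([p,q]));print(manip.observe()["eef_pos"])
E
```

```text
time_s: 9.0
eef_pos: [0.6268, 0.1117, 0.3018]
time_s: 9.42
eef_pos: [0.6279, 0.1111, 0.2783]
eef_rot: [3.14, -0.001, 1.378]
wrist_force: [0.5, -1.6, -4.2]
grip_width: 0.0036
gripper_force: 40.0
[0.62806572 0.11093096 0.27873006]
```

View pics/c6.png

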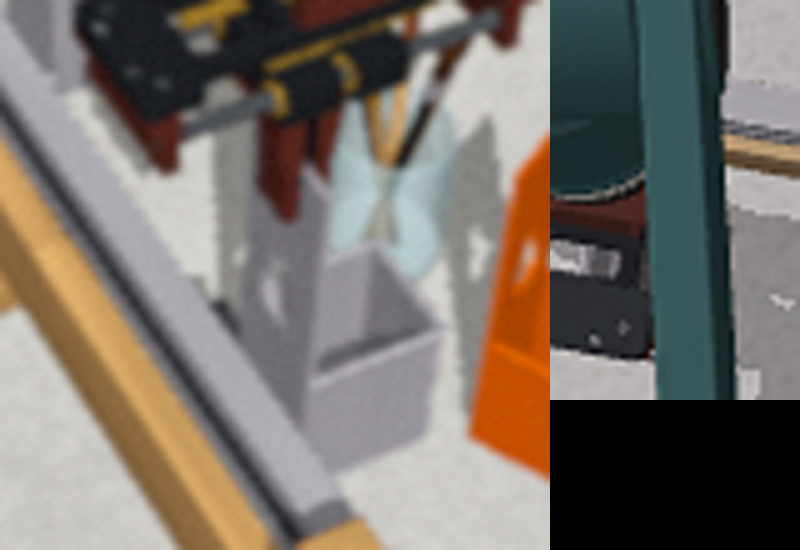

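The pot hangs about 34 mm in front of the rail with the keyhole (275,290 in the crop) level with the stud (225,315). The top view is blocked by the arm. I'll trim and advance, feeling for contact.

```bash
python3 -m jog '[[0,-0.03,0,0.12,0,0,0],[0,0,0.3,0,0,0,0],[0,0,0.3,0,0,0,0],[0,0,0,0,0,0,0],[0,0,0,0,0,0,0]]'; python3 -m jog '[[0,0,0.1,0,0,0,0],[0,0,0.1,0,0,0,0],[0,0,0.1,0,0,0,0],[0,0,0.1,0,0,0,0],[0,0,0,0,0,0,0]]'; python3 -m jog '[[0,0,0.1,0,0,0,0],[0,0,0.1,0,0,0,0],[0,0,0,0,0,0,0],[0,0,0,0,0,0,0],[0,0,0,0,0,0,0]]'
```

```text
time_s: 9.93
eef_pos: [0.6395, 0.1076, 0.2749]
eef_rot: [3.141, -0.0, 1.377]
wrist_force: [-0.3, -0.0, -5.0]
grip_width: 0.0039
gripper_force: 40.0
time_s: 10.35
eef_pos: [0.6471, 0.1062, 0.2749]
eef_rot: [3.141, -0.0, 1.378]
wrist_force: [-0.2, 0.6, -5.2]
grip_width: 0.0037
gripper_force: 40.0
time_s: 10.77
eef_pos: [0.6505, 0.1055, 0.2748]
eef_rot: [-3.141, -0.0, 1.378]
wrist_force: [0.4, -0.3, -4.8]
grip_width: 0.0038
gripper_force: 40.0
```

```bash
python3 -m jog '[[0,0,0.1,0,0,0,0],[0,0,0.1,0,0,0,0],[0,0,0,0,0,0,0],[0,0,0,0,0,0,0]]' | sed -n 2,4p; python3 -m jog '[[0,0,0.1,0,0,0,0],[0,0,0.1,0,0,0,0],[0,0,0,0,0,0,0],[0,0,0,0,0,0,0]]'| sed -n 2,4p; python3 -m jog '[[0,0,0.1,0,0,0,0],[0,0,0,0,0,0,0],[0,0,0,0,0,0,0],[0,0,0,0,0,0,0]]'| sed -n 2,4p
```

```text
eef_pos: [0.6547, 0.1047, 0.2748]
eef_rot: [-3.142, -0.0, 1.378]
wrist_force: [0.7, -0.4, -4.7]
eef_pos: [0.6586, 0.104, 0.2748]
eef_rot: [-3.142, -0.0, 1.378]
wrist_force: [-0.7, 0.5, -5.3]
eef_pos: [0.6603, 0.1036, 0.2748]
eef_rot: [-3.141, -0.0, 1.378]
wrist_force: [-0.8, 0.3, -5.0]
```

The plate passed the head without contact. I'll touch the rail gently, then slide down.

```bash
python3 -m jog '[[0,0,0.05,0,0,0,0],[0,0,0,0,0,0,0],[0,0,0,0,0,0,0]]'| sed -n 2,4p;python3 -m jog '[[0,0,0.05,0,0,0,0],[0,0,0,0,0,0,0],[0,0,0,0,0,0,0]]'| sed -n 2,4p; python3 -m jog '[[0,0,0.05,0,0,0,0],[0,0,0,0,0,0,0],[0,0,0,0,0,0,0]]'| sed -n 2,4p
```

```text
eef_pos: [0.6614, 0.1034, 0.2749]
eef_rot: [-3.142, -0.0, 1.378]
wrist_force: [-0.2, 0.4, -5.0]
eef_pos: [0.6624, 0.1032, 0.2748]
eef_rot: [-3.142, -0.0, 1.378]
wrist_force: [-0.5, 0.0, -4.8]
eef_pos: [0.6629, 0.1031, 0.2748]
eef_rot: [-3.141, -0.0, 1.378]
wrist_force: [-2.0, -0.5, -4.3]
```

Contact with the rail shows about 2 N. I'll back off 1 mm and lower in small steps.

```bash
python3 -m jog '[[0,0,-0.05,0,0,0,0],[0,0,0,0.1,0,0,0],[0,0,0,0.1,0,0,0],[0,0,0,0,0,0,0],[0,0,0,0,0,0,0]]'| sed -n 2,4p;python3 -m jog '[[0,0,0,0.1,0,0,0],[0,0,0,0.1,0,0,0],[0,0,0,0,0,0,0],[0,0,0,0,0,0,0]]'| sed -n 2,4p; python3 -m jog '[[0,0,0,0.1,0,0,0],[0,0,0,0.1,0,0,0],[0,0,0,0,0,0,0],[0,0,0,0,0,0,0]]'| sed -n 2,4p
```

```text
eef_pos: [0.6624, 0.1031, 0.2706]
eef_rot: [-3.141, 0.0, 1.378]
wrist_force: [0.4, 0.2, -4.3]
eef_pos: [0.6623, 0.1032, 0.2666]
eef_rot: [-3.141, 0.0, 1.378]
wrist_force: [0.5, 0.0, -5.1]
eef_pos: [0.6622, 0.1032, 0.2626]
eef_rot: [-3.141, -0.0, 1.378]
wrist_force: [0.1, -0.5, -5.0]
```

```bash
python3 -m jog '[[0,0,0,0.1,0,0,0],[0,0,0,0.1,0,0,0],[0,0,0,0,0,0,0],[0,0,0,0,0,0,0]]'| sed -n 2,4p;python3 -m jog '[[0,0,0,0.1,0,0,0],[0,0,0,0.1,0,0,0],[0,0,0,0,0,0,0],[0,0,0,0,0,0,0]]'| sed -n 2,4p; python3 -m jog '[[0,0,0,0.05,0,0,0],[0,0,0,0.05,0,0,0],[0,0,0,0,0,0,0],[0,0,0,0,0,0,0]]'| sed -n 2,4p
```

```text
eef_pos: [0.6622, 0.1032, 0.2586]
eef_rot: [-3.141, 0.0, 1.378]
wrist_force: [0.1, -0.2, -4.9]
eef_pos: [0.6622, 0.1032, 0.2546]
eef_rot: [-3.141, 0.0, 1.378]
wrist_force: [0.2, 0.9, -5.4]
eef_pos: [0.6623, 0.1032, 0.2528]
eef_rot: [-3.141, -0.0, 1.378]
wrist_force: [-0.3, 0.3, -5.9]
```

```bash
python3 -m jog '[[0,0,0,0.05,0,0,0],[0,0,0,0,0,0,0],[0,0,0,0,0,0,0]]'| sed -n 2,4p;python3 -m jog '[[0,0,0,0.05,0,0,0],[0,0,0,0,0,0,0],[0,0,0,0,0,0,0]]'| sed -n 2,4p;python3 -m jog '[[0,0,0,0.04,0,0,0],[0,0,0,0,0,0,0],[0,0,0,0,0,0,0]]'| sed -n 2,4p
```

```text
eef_pos: [0.6623, 0.1032, 0.2518]
eef_rot: [-3.141, -0.0, 1.378]
wrist_force: [-0.5, 0.2, -5.6]
eef_pos: [0.6625, 0.1032, 0.2512]
eef_rot: [3.141, -0.0, 1.378]
wrist_force: [-0.3, -0.9, -3.6]
eef_pos: [0.6626, 0.1033, 0.251]
eef_rot: [3.141, -0.0, 1.378]
wrist_force: [-2.2, -0.8, 3.7]
```

The upward force confirms the stud is at the end of the slot, at z 0.251 where 0.2518 was expected. I'll ease off, release and withdraw upward.

```bash
python3 -m jog '[[0,0,0,-0.02,0,0,0],[0,0,0,0,0,0,0],[0.3,0,0,0,0,0,0],[0.3,0,0,0,0,0,0],[0.3,0,0,0,0,0,0]]'| sed -n 2,6p;python3 -m jog '[[0.3,0,0,-0.3,0,0,0],[0.3,0,0,-0.6,0,0,0],[0.3,0,0,-1,0,0,0],[0.3,0,0,-1,0,0,0],[0.3,0,0,-1,0,0,0]]'| sed -n 2,6p;python3 -m jog '[[0.3,0,0,-1,0,0,0],[0.3,0,-1,-0.5,0,0,0],[0.3,0,-1,0,0,0,0],[0.3,0,-1,0,0,0,0],[0.3,0,-1,0,0,0,0]]'| sed -n 2,6p; python3 -m jog '[[0.3,-1,-1,0,0,0,0],[0.3,-1,-1,0,0,0,0],[0.3,-1,-1,0,0,0,0],[0.3,-1,-1,0,0,0,0],[0.3,-1,-1,0,0,0,0]]'| sed -n 2,3p;python3 -m jog '[[0.3,-1,0,0,0,0,0],[0.3,-1,0,0,0,0,0],[0.3,-1,0,0,0,0,0],[0.3,-1,0,0,0,0,0],[0.3,0,0,0,0,0,0]]'| sed -n 2,3p
python3 - <<'E'
from h import *
s=snapshot("scene");t=snapshot("top");cv2.imwrite("pics/s4.png",s);cv2.imwrite("pics/t4.png",t)
p=cv2.resize(s[190:330,280:420],(400,400),interpolation=2);q=cv2.resize(t[180:320,180:320],(400,400),interpolation=2)
cv2.imwrite("pics/c7.png",cv2.vconcat([cv2.hconcat([p,q]),cv2.resize(t[150:350,130:530],(400,200)).repeat(1,1) if 0 else cv2.hconcat([cv2.resize(t[80:380],(400,188),interpolation=3),cv2.resize(s[80:380],(400,188),interpolation=3)])]))
E
```

```text
eef_pos: [0.6625, 0.1032, 0.2503]
eef_rot: [3.142, -0.0, 1.378]
wrist_force: [-0.6, 0.0, -0.4]
grip_width: 0.0204
gripper_force: 0.0
eef_pos: [0.6625, 0.1032, 0.3305]
eef_rot: [3.141, -0.0, 1.378]
wrist_force: [1.1, 0.6, 0.3]
grip_width: 0.0267
gripper_force: 0.0
eef_pos: [0.5835, 0.1187, 0.3601]
eef_rot: [3.14, -0.001, 1.378]
wrist_force: [-0.8, -1.0, -0.2]
grip_width: 0.0262
gripper_force: 0.0
eef_pos: [0.4656, 0.0391, 0.3597]
eef_rot: [3.14, -0.0, 1.378]
eef_pos: [0.451, -0.0415, 0.3598]
eef_rot: [3.14, 0.002, 1.375]
```

View pics/c7.png

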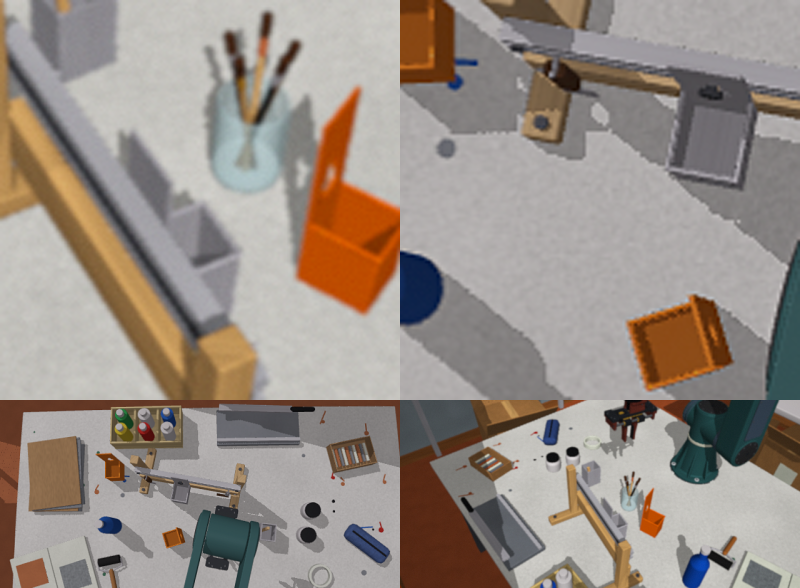

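The pot hangs on the stud, with the head visible in front of the plate at (710,92) in the crop. The bystanders are undisturbed. I'll do one numeric check of the height.

Run:
```python
from h import *
np.set_printoptions(precision=4,suppress=True)
n=np.array([.9814,-.1919]);l=np.array([.1919,.9814]);A=np.array([.6628,.1008])
for v,c in((-.03,(127,132)),(.03,(171,188))):
    e=np.r_[A+l*v,.268]; px=(280+(c[0]-1)/2.857,190+(c[1]-1)/2.857)
    o,r=ray("scene",px);k=((A-o[:2])@n)/(r[:2]@n);w=o+k*r
    print("expected px",proj("scene",e),"seen",px,"l,z",(w[:2]-A)@l,w[2])
a,b=cv2.imread("pics/top0.png"),cv2.imread("pics/t4.png")
for nm,(x,y) in dict(bottle=(175,280),orange=(277,300),tubA=(499,256),tubB=(491,295)).items():
    print(nm,np.abs(a[y-15:y+15,x-15:x+15].astype(int)-b[y-15:y+15,x-15:x+15]).mean())
print(manip.observe()["wrist_force"])
```

```text
expected px [325.329  234.9912] seen (324.1022051102555, 235.85229261463073) l,z -0.03510891098319747 0.26051256268864953
expected px [339.1722 253.9612] seen (339.50297514875746, 255.4532726636332) l,z 0.03167136776389664 0.2650625259409455
bottle 4.755185185185185
orange 6.932222222222222
tubA 4.854074074074074
tubB 4.923333333333333
[-0.6595 -0.1824  0.1466]
```

The height is right to within a pixel. I'll check the tilt with a sub-pixel fit of the plate's top edge.

Run:
```python
from h import *
s=cv2.GaussianBlur(cv2.cvtColor(cv2.imread("pics/s4.png"),cv2.COLOR_BGR2GRAY),(0,0),.7).astype(np.float32)
n=np.array([.9814,-.1919]);l=np.array([.1919,.9814]);A=np.array([.6628,.1008])
V=np.arange(-.024,.025,.003);D=np.arange(-.012,.0121,.0005);out=[]
for v in V:   # brightness along the plate's vertical, at the top edge (back face)
    P=np.array([proj("scene",np.r_[A+l*v,.268+d]) for d in D],np.float32)
    f=cv2.remap(s,P[None,:,0].copy(),P[None,:,1].copy(),1)[0]; g=np.convolve(np.gradient(f),np.ones(5)/5,'same')[3:-3]
    k=np.argmax(abs(g));out.append((D[3:-3][k],g[k]))
out=np.array(out);print(np.round(out[:,0]*1e3,1));c=np.polyfit(V,out[:,0],1);print("tilt deg",np.degrees(np.arctan(c[0])),"offset mm",c[1]*1e3)
```

```text
[ 1.   0.   2.5  1.  -0.5  0.   3.   5.  -0.5  2.5  2.   0.   2.5  1.5
  2.  -1.5 -0.5]
tilt deg -0.7255205191546552 offset mm 1.1764705882353055
```

The plate's top edge is at 0.269 m (0.268 expected) with a tilt of 0.7°, which is within the noise. The pot is home and upright, so I'll hand in.

```bash
python3 -c "
from station import manip
print(manip.close_job())"
```

```text
the job is handed in; nothing more can be done
None
```

The steel brush pot hangs on the stud at the end of its slot, upright and released; the bystanders look undisturbed in the last pictures, and the job is handed in.

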